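# Put the lunch carrier together and hold it up by its handle

### The arm

A 7-joint arm with a two-finger parallel gripper is mounted at the origin on a cart in front of the work surface, level with it; the furniture and walls round the work are solid. World frame = base frame: x ahead of the robot, y to its left, z up, the work surface at z = 0. Lengths are in m, angles in rad, forces in N, time in s.
With the tool pointing down it reaches from about 0.4 to 0.85 m from the base axis. Payload 10.4 kg.
Tool frame: the origin (TCP) lies midway between the tips of the shut fingers; the grasp point (between the pads) lies 19 mm behind it; z points along the fingers, y is the line along which they close (so a half turn about z gives the same grasp; the last joint's range is limited). The gripper opens to 85 mm and grips with 20 to 120 N. Pads are 22 mm wide; open, the fingers measure 114 mm over their backs; the gripper's body (76 mm by 85 mm) begins 54 mm behind the grasp point. The pads swing forward as they close: fully open they stand 13 mm farther back than shut.
Start: joints at [1.101, 0.332, -0.065, 1.46, 0.022, 1.35, -0.088], TCP at [0.27, -0.564, 0.231] pointing down, gripper open.
Joint ranges: [-2.6, 2.6], [-0.5, 2.12], [-1.47, 1.34], [0.16, 2.42], [-1.27, 4.41], [0.06, 2.06], [-2.6, 2.6]. Speed limits (rad/s): [2.22, 2.22, 2.79, 2.79, 3.14, 3.14, 3.14].

### API

Orientations are given as a unit quaternion [x, y, z, w].
In Python, from workcell import get_obs, camera, camera_params, hand_in gives the robot as it stands.
- The arm moves only by the tool carry_out, never from a script. Its argument "commands" is a list that holds one entry, the list of rows, each a list of 6 numbers: the shift along the tool's x, y, z in units of 40 mm (1.0 is 40 mm), then the turn, a rotation vector about the tool's x, y, z in units of 6 degrees (1.0 is 6 degrees). In form: [[[x, y, z, ax, ay, az], ...]]. A call has 1 to 20 rows; each row shifts and turns the commanded pose from where the row before left it, along the tool's axes as they then stand; what a row does not reach is not made up. A row lasts 1/12 s, in which the tool goes at most 41.7 mm and 7.16 degrees, less where a joint would pass 70% of its speed; a pose out of reach is approached as far as the arm can. A call is refused whole if a number of a shift passes 1 or a number of a turn 1, either way. A call with a gripper value outside its range is refused whole. "hand" is the closure, from -1 (fully open) to 1 (shut), set as the call begins (left out, the last holds). The fingers move at their own pace and stop on an object; "force" is the grip in N (left out, the last holds). Time passes only in rows, so rows that do not move let the fingers close. It gives the time, the measured TCP pose, the force, the opening and the grip force at its end, in the units of the state.
- get_obs(): the state, without advancing time (a new reading comes with each control period).
- camera(name): name is "side" or "top"; returns the picture (400x640x3 uint8, red, green, blue); there is no depth.
- camera_params(name): a dict with "mtx" (3x3 intrinsics, pixels), "R" (3x3) and "t" (3): a world point X has camera coordinates R X + t. Camera axes: x right, y down, z forward; pixel columns grow to the right and rows downward; lengths in m; the calibration is good to about 2 mm. A picture is of the moment at which its call begins. camera_params takes no time and is no camera call.
- hand_in(): hands the job in; it is judged then, once.
The state is a dict: "clock": time; "joint_pos": joint angles; "joint_velocities": joint speeds; "tau": joint torques, N m; "position": TCP position; "ee_rot": TCP orientation; "ft_force": force on the tool from outside, world axes, zero at the start; "torque": the same for the moment, N m; "grip_width": opening from 0.0 (shut) to 1.0 (fully open); "grasp_force": force on a finger pad.
Only numpy, scipy, OpenCV 4.12 (cv2) and the standard library are available. Lean on these libraries where they do the work, as an engineer would, in place of code of your own. Each camera call takes 0.05 s, during which the arm holds its last target. There are 200 camera calls.

### The job

The steel lunch carrier has been washed: put the second tin squarely on the tin that already stands in the carrier, so that it nests, and close it with the lid, while the carrier stands on the worktop. Then swing the carrier's handle upright, lift the whole carrier by it to about 10 cm above the worktop, roughly over the place where it stood, without tipping it, and finish while holding it there in the gripper, level and still: do not put it down. Leave the other things on and round the board alone.

Things in the scene. Friction and masses are not known exactly. Their poses are not given: they have to be found in the camera images.
- carrier: steel lunch carrier left of the hob: loose, 0.5 kg empty, a tray 67 (x) x 135 (y) x 18 mm with a wire A-frame, 102 mm wide at its foot, beyond each short side (inner faces at y = +/-67 mm, leaning out to +/-72; 93 mm tall; 169 mm over all along y); long sides open above the tray. Origin: centre of its underside, z up. Stacked, the second tin's centre is 66 mm and the lid's bar 109 mm above it.
- carrier_tray (a point): the middle of the tray's floor, 6 mm above the carrier's origin. The tray's pocket is 62 x 130 mm inside, with a 12 mm high curb; the first tin stands in it.
- handle (a joint): the carrier's handle, a wire bail hinged along the carrier's y, 84 mm straight above the carrier's origin; the springy wire lets the hinge give up or down by 0.4 mm per newton. 0 rad: folded to the carrier's -x side, on its stop (the start); 1.5 rad: upright; other stop 1.8 rad. It swings easily and falls back if let go short of upright.
- handle_grip (a point): the middle of the handle's round wooden grip (15 mm thick, 84 mm long, turns on its wire), along the carrier's y, 90 mm from the hinge line: folded, about 90 mm above the worktop and 90 mm to the -x side of the carrier's middle; upright, 174 mm above the carrier's underside (3 mm more when lifted).
- tin_lower_center (a point): the first tin, already standing in the tray's pocket: point at its centre. Same shape as the second tin; its rim is 50 mm above the carrier's origin.
- tin_upper_center (a point): the second tin, on the board: open steel tin, 58 (x) x 126 (y) x 44 (z) mm, round corners, wall 2.5 mm, 0.1 to 0.18 kg; point at its centre, 22 mm above its underside. Its foot (49 x 117 mm, 6 mm high, tapered) nests in the rim of the tin below with 2 mm play all round, so it stands 38 mm above that tin. Half a turn about z makes no difference.
- lid_grip (a point): the steel lid, on the board: 58 (x) x 126 (y) mm, 0.09 kg, with the same 6 mm foot, which nests in a tin's rim. Point: centre of its wooden grip bar, 27 mm above the lid's underside. The bar is 10 mm wide (x), 54 mm long (y), 10 mm thick; the lid's top face is 14.5 mm above its underside, 7.5 mm below the bar. Half a turn makes no difference.
- board: bamboo chopping board, 255 x 415 x 16 mm, fixed, laid over the cold hob, its top 52 mm above the worktop; the second tin and the lid lie on it, either one at either end. Origin at its underside near its centre.
- teaspoon: bystander, to be left alone: a steel teaspoon, 139 mm long, on the board between the two washed parts; origin at its underside
- salt_shaker: bystander, to be left alone: a salt shaker, 44 mm wide and 90 mm tall, to the left of the carrier; origin at its underside
- mug: bystander, to be left alone: a white mug with a diamond pattern, 94 mm tall, behind the carrier; origin at its underside
- honey_jar: bystander, to be left alone: a glass honey jar, 102 mm tall, right of the hob; origin at its underside
- tomato: bystander, to be left alone: a tomato, about 70 mm, right of the hob; origin at its underside
- lemon: bystander, to be left alone: a lemon, about 70 mm, right of the hob; origin at its underside

How it is judged:
By the outcome, as a careful person would: the job done as asked, in the order asked, and still so for the second after the job is handed in, while the arm keeps its last pose, push and grip.
It also fails if it takes over 67 s, if anything falls off the work surface, if the arm or the gripper's body presses on something with over 40 N, if the wrist force passes 120 N, or if a joint passes its speed limit or range.

## Working session

There is one attempt and no reset: what is moved stays moved. The work goes in short steps, Python scripts to look and compute and a tool call to move; the robot and the scene stay as the last step left them, time stands still between calls to the robot, and variables do not carry over. Pictures are saved under pics/ and viewed, at most 10 in all, crops included, and the job is handed in when it is done.

Besides the shell and the picture viewer there is one more tool, called after ">>>" in YAML: its name, and indented under it one key for each argument. carry_out: Moves the arm, as the interface text tells. Its arguments: {"type":"object","properties":{"commands":{"type":"array"},"hand":{"type":"number"},"force":{"type":"number"}},"required":["commands"]}

```bash
mkdir -p pics
python3 - <<'E'
from workcell import *
import cv2
for n in("top","side"):
    cv2.imwrite(f"pics/{n}0.png",camera(n)[:,:,::-1]); p=camera_params(n); print(n,p)
o=get_obs(); print(o)
E
```

```text
top {'mtx': array([[444.0097589 ,   0.        , 324.91103389],
       [  0.        , 444.0097589 , 200.73531687],
       [  0.        ,   0.        ,   1.        ]]), 'R': array([[-0.40542214, -0.91410766, -0.00633043],
       [-0.71607326,  0.32187992, -0.61938066],
       [ 0.56821824, -0.24657759, -0.7850653 ]]), 't': array([0.23985696, 0.37908318, 1.72499846])}
side {'mtx': array([[409.16573904,   0.        , 317.68687883],
       [  0.        , 409.16573904, 201.11474714],
       [  0.        ,   0.        ,   1.        ]]), 'R': array([[ 0.99982548,  0.0185667 ,  0.00207233],
       [ 0.0108269 , -0.4854604 , -0.87419161],
       [-0.01522482,  0.87406148, -0.48557669]]), 't': array([-0.4894362 ,  0.09241764,  1.76517184])}
{'clock': 0.1, 'joint_pos': array([ 1.10137851,  0.33277087, -0.06468502,  1.4608803 ,  0.02163189,
        1.3499102 , -0.08847978]), 'joint_velocities': array([ 0.00129722, -0.00152057,  0.00045885, -0.00208915, -0.00081977,
        0.00162503, -0.00043837]), 'tau': array([ 1.87872414e-03, -6.26746702e+01,  4.97021154e-02, -3.92429495e+01,
        1.63833308e-02,  6.93199152e-03, -6.33860486e-05]), 'position': array([ 0.26988954, -0.56333811,  0.23060811]), 'ee_rot': array([ 9.75144029e-01,  2.21571024e-01, -1.87227087e-04, -6.08145101e-04]), 'ft_force': array([-0.58990057,  0.52720016,  0.34609048]), 'torque': array([ 0.04977417,  0.01669241, -0.01661305]), 'grasp_force': 0.0, 'grip_width': 1.0010593932392495}
```

View pics/top0.png

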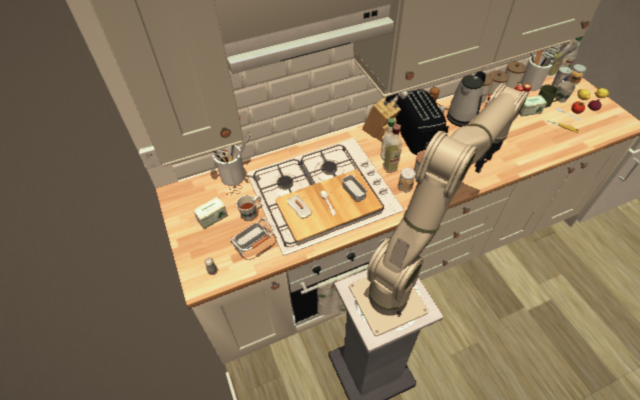

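View pics/side0.png

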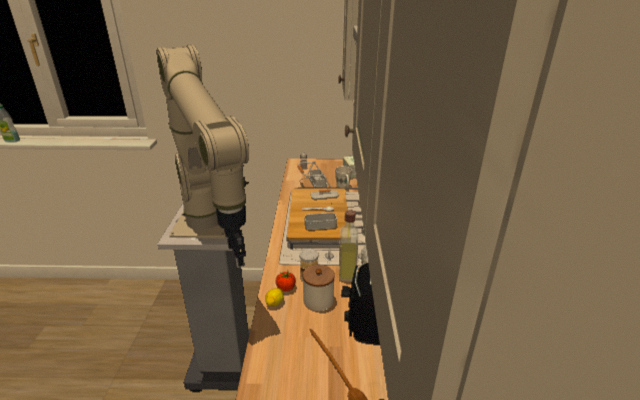

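The top view shows the carrier at about (253,238), the lid at (299,206), the spoon at (329,203) and the second tin at (354,188). The mug is at (248,207) and the shaker at (210,266). I'll enlarge this area.

Run:
```python
import cv2
im=cv2.imread("pics/top0.png")
def crop(im,x0,y0,w,h,s,n):
    c=cv2.resize(im[y0:y0+h,x0:x0+w],None,fx=s,fy=s,interpolation=cv2.INTER_CUBIC)
    for i in range(0,w,10): cv2.putText(c,str(x0+i),(i*s,8),0,.3,(0,0,255),1); cv2.line(c,(i*s,10),(i*s,14),(0,0,255),1)
    for i in range(0,h,10): cv2.putText(c,str(y0+i),(0,i*s+4),0,.3,(0,0,255),1)
    cv2.imwrite(n,c)
crop(im,220,210,64,54,11,"pics/c1.png")
crop(im,276,166,100,56,8,"pics/c2.png")
```

```text
(no output)
```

View pics/c1.png

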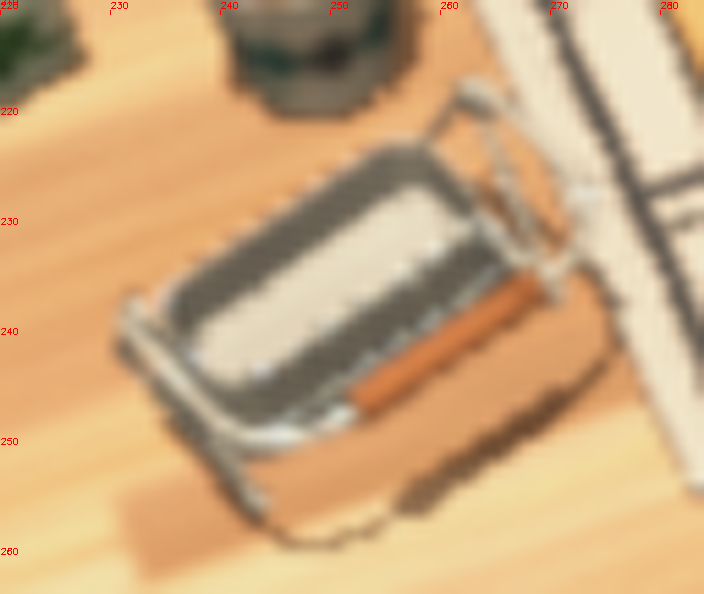

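View pics/c2.png

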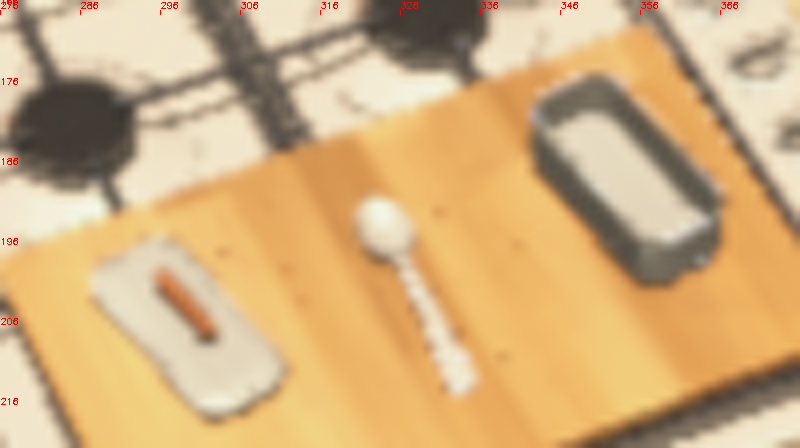

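Now I'll fit the tin and lid by silhouette, using their low saturation against the wood, in both cameras.

```bash
cat > h.py <<'E'
import numpy as np,cv2
from workcell import camera_params
from scipy.optimize import minimize
P={n:camera_params(n) for n in("top","side")}
def proj(n,X):
    p=P[n]; c=np.atleast_2d(X)@p["R"].T+p["t"]; q=c@p["mtx"].T; return q[:,:2]/q[:,2:]
def ray(n,uv,z):
    p=P[n]; d=p["R"].T@np.linalg.solve(p["mtx"],[uv[0],uv[1],1]); o=-p["R"].T@p["t"]
    return o+d*(z-o[2])/d[2]
def rrect(w,l,z,r=.014,k=6):
    a=np.linspace(0,np.pi/2,k); pts=[]
    for i,(sx,sy) in enumerate([(1,1),(-1,1),(-1,-1),(1,-1)]):
        t=a+i*np.pi/2; pts+=[[sx*(w/2-r)+r*np.cos(q),sy*(l/2-r)+r*np.sin(q),z] for q in t]
    return np.array(pts)
def pose(X,x,y,th):
    c,s=np.cos(th),np.sin(th); return X@np.array([[c,s,0],[-s,c,0],[0,0,1]])+[x,y,0]
S=8
def render(uv,box):
    x0,y0,w,h=box; m=np.zeros((h*S,w*S),np.uint8)
    hull=cv2.convexHull(((uv-[x0,y0]+.5)*S-.5).astype(np.float32))
    cv2.fillPoly(m,[np.round(hull*16).astype(np.int32)],255,shift=4)
    return cv2.GaussianBlur(cv2.resize(m,(w,h),interpolation=cv2.INTER_AREA)/255.,(0,0),.6)
def fit(ims,model,p0,cams,off=None,z0=0):
    boxes={}
    for n in cams:
        uv=proj(n,pose(model,*p0)); a=np.floor(uv.min(0)-5).astype(int); b=np.ceil(uv.max(0)+5).astype(int); boxes[n]=(*a,*(b-a))
    def cost(p):
        c=0
        for n in cams:
            x0,y0,w,h=boxes[n]; c+=((render(proj(n,pose(model,*p)),boxes[n])-ims[n][y0:y0+h,x0:x0+w])**2).mean()
        return c
    f=lambda q:cost(np.array(p0)+np.array(q)*[.01,.01,.1])
    best=minimize(f,[0,0,0],method="Nelder-Mead",options=dict(initial_simplex=[[0,0,0],[1,0,0],[0,1,0],[0,0,1]],xatol=1e-3,fatol=1e-7))
    return np.array(p0)+best.x*[.01,.01,.1],best.fun
def satmask(im,lo=55,hi=110):
    s=cv2.cvtColor(im,cv2.COLOR_BGR2HSV)[:,:,1].astype(float); return np.clip((hi-s)/(hi-lo),0,1)
E
python3 - <<'E'
from h import *
im={n:cv2.imread(f"pics/{n}0.png") for n in P}
for n,uv in(("top",(299,206)),("top",(354,188)),("top",(290,215)),("top",(345,180))):
    print(cv2.cvtColor(im[n],cv2.COLOR_BGR2HSV)[uv[1],uv[0]],end=" ")
ms={n:satmask(im[n]) for n in P}
tin=np.vstack([rrect(.058,.126,.096),rrect(.058,.126,.058),rrect(.049,.117,.052,.01)])
lid=np.vstack([rrect(.058,.126,.0665),rrect(.058,.126,.058),rrect(.049,.117,.052,.01)])
e=[ray("top",u,.079) for u in((295.5,199.9),(301.7,207.4))]; c=(e[0]+e[1])/2; d=e[1]-e[0]
print("\nbar",c,np.linalg.norm(d),np.arctan2(-d[0],d[1]))
th=np.arctan2(-d[0],d[1])
for nm,m,c0 in(("lid",lid,c),("tin",tin,ray("top",(353.5,188),.075))):
    for cams in(["top"],["side"],["top","side"]): print(nm,cams,*fit(ms,m,[c0[0],c0[1],th],cams))
e=[ray("top",u,.090) for u in((250.9,246.3),(269,235.4))]; c=(e[0]+e[1])/2; d=e[1]-e[0]
print("handle",c,np.linalg.norm(d),np.arctan2(-d[0],d[1]))
# tin rim guess corners z=.05
for uv in((235,237),(258,222.5),(266,232),(242.5,248)): print(ray("top",uv,.05))
a=np.hstack([cv2.resize(cv2.cvtColor((ms["side"]*255).astype(np.uint8),8)[150:250,270:370],(400,400)),cv2.resize(im["side"][150:250,270:370],(400,400),interpolation=2)])
b=cv2.resize(im["side"][150:200,290:340],(0,0),fx=8,fy=8,interpolation=2)
cv2.imwrite("pics/s1.png",b)
E
```

```text
[ 15  78 176] [ 20  44 228] [ 21 123 241] [ 18  52 112] 
bar [0.51463349 0.15793292 0.079     ] 0.049939872313661 1.7553441699513084
lid ['top'] [0.51304501 0.15764129 1.80220848] 0.10396436218818021
lid ['side'] [0.51764242 0.1554864  1.8614586 ] 0.10299068695561299
lid ['top', 'side'] [0.51451564 0.1583665  1.78141923] 0.20756413082507078
tin ['top'] [ 0.50084722 -0.10041699  1.69320742] 0.16600399836278146
tin ['side'] [ 0.50269219 -0.09655666  1.68277927] 0.07194696910500653
tin ['top', 'side'] [ 0.50111105 -0.09941625  1.70278171] 0.23947216472903088
handle [0.39392913 0.37260567 0.09      ] 0.08565316885341127 -2.908710788556029
[0.48125083 0.45762115 0.05      ]
[0.51245697 0.34658781 0.05      ]
[0.45220481 0.33159586 0.05      ]
[0.41680907 0.44526736 0.05      ]
```

View pics/s1.png

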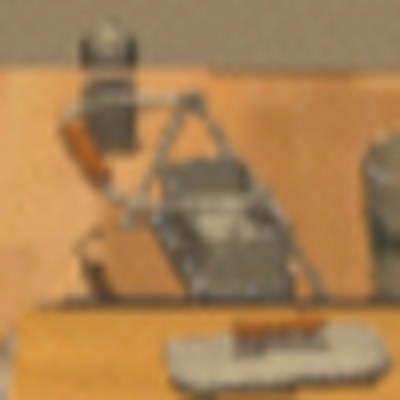

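In the side crop the carrier's far apex is at about (313,162) and its near apex at (322,173.5), with the grip to the left. The mask fits included the hob, so I'll restrict the masks. I'll also fit the carrier using the visible tin floor and its hinge and grip points.

```bash
cat >> h.py <<'E'
def ren(polys,box):
    r=1
    for uv in polys:
        x0,y0,w,h=box; m=np.zeros((h*S,w*S),np.uint8)
        cv2.fillPoly(m,[np.round(cv2.convexHull(((uv-[x0,y0]+.5)*S-.5).astype(np.float32))*16).astype(np.int32)],255,shift=4)
        r=r*(m/255.)
    return cv2.GaussianBlur(cv2.resize(r,(w,h),interpolation=cv2.INTER_AREA),(0,0),.6)
def fit2(ims,models,p0,cams,pad=3,it=3):
    p=np.array(p0,float)
    for k in range(it):
        bx={};W={}
        for n in cams:
            uv=np.vstack([proj(n,pose(m,*p)) for m in models]); a=np.floor(uv.min(0)-8).astype(int); b=np.ceil(uv.max(0)+8).astype(int); bx[n]=(*a,*(b-a))
            W[n]=cv2.dilate((ren([proj(n,pose(m,*p)) for m in models],bx[n])>.3).astype(np.uint8),np.ones((2*pad+1,)*2))
        def f(q):
            c=0
            for n in cams:
                x0,y0,w,h=bx[n]; r=ren([proj(n,pose(m,*(p+q*[.01,.01,.1]))) for m in models],bx[n])
                c+=(W[n]*(r-ims[n][y0:y0+h,x0:x0+w])**2).sum()/W[n].sum()
            return c
        b=minimize(f,np.zeros(3),method="Nelder-Mead",options=dict(initial_simplex=[[0,0,0],[.7,0,0],[0,.7,0],[0,0,.7]],xatol=1e-3,fatol=1e-7))
        p=p+b.x*[.01,.01,.1]
    return p.round(4),round(b.fun,4)
def tri(uvt,uvs):
    A=[];B=[]
    for n,uv in(("top",uvt),("side",uvs)):
        p=P[n]; M=p["mtx"]@p["R"]; v=p["mtx"]@p["t"]
        for i in(0,1): A.append(M[i]-uv[i]*M[2]); B.append(uv[i]*v[2]-v[i])
    return np.linalg.lstsq(np.array(A),np.array(B),rcond=None)[0]
E
python3 - <<'E'
from h import *
im={n:cv2.imread(f"pics/{n}0.png") for n in P}
hsv={n:cv2.cvtColor(im[n],cv2.COLOR_BGR2HSV).astype(float) for n in P}
ms={n:np.clip((125-hsv[n][...,1])/50,0,1) for n in P}
tin=np.vstack([rrect(.058,.126,.096),rrect(.058,.126,.058),rrect(.049,.117,.052,.01)])
lid=np.vstack([rrect(.058,.126,.0665),rrect(.058,.126,.058),rrect(.049,.117,.052,.01)])
R={}
for nm,m,c0 in(("lid",lid,[.5146,.158,1.76]),("tin",tin,[.501,-.0995,1.7])):
    for cams in(["top"],["side"],["top","side"]): R[nm]=fit2(ms,[m],c0,cams); print(nm,cams,*R[nm])
bm={n:np.clip((hsv[n][...,2]-135)/60,0,1)*(hsv[n][...,1]<95) for n in P}
def fl(z): return [rrect(.046,.114,z+.0025,.01),rrect(.053,.121,z+.044)]
t0=R["tin"][0]
for cams in(["top"],): 
    print("floor up",fit2(bm,fl(.052),t0,cams)); r=fit2(bm,fl(.006),[.478,.394,.24],cams); print("floor low",r)
for nm,a,b in(("hingeFar",(231.4,236.9),(313.25,162)),("hingeNear",(262.2,218),(321.75,173.5))): print(nm,tri(a,b))
# orange grip centroid
for n,(x0,y0,x1,y1) in(("top",(248,230,274,252)),("side",(295,160,305,176))):
    h=hsv[n][y0:y1,x0:x1]; m=((h[...,0]<13)&(h[...,1]>125)).astype(float); M=cv2.moments(m); print(n,m.sum(),M['m10']/M['m00']+x0,M['m01']/M['m00']+y0)
def draw(n,models,p,box,s):
    x0,y0,w,h=box; c=cv2.resize(im[n][y0:y0+h,x0:x0+w],None,fx=s,fy=s,interpolation=2)
    for m in models:
        uv=proj(n,pose(m,*p)); cv2.polylines(c,[np.round((uv-[x0,y0]+.5)*s).astype(int)],True,(0,0,255),1)
    return cv2.resize(c,(390,290))
tm=[rrect(.058,.126,.096),rrect(.049,.117,.052,.01)]; lm=[rrect(.058,.126,.0665),rrect(.058,.126,.058)]
o=np.vstack([np.hstack([draw("top",tm,R["tin"][0],(337,170,39,29),10),draw("side",tm,R["tin"][0],(300,208,39,29),10)]),
 np.hstack([draw("top",lm,R["lid"][0],(280,191,39,29),10),draw("top",[rrect(.058,.126,.05)]+fl(.006)[:1],r[0],(230,217,46,36),9)])])
cv2.imwrite("pics/o1.png",o)
E
```

```text
lid ['top'] [0.5143 0.1582 1.8047] 0.0401
lid ['side'] [0.5161 0.1573 1.7829] 0.0811
lid ['top', 'side'] [0.5146 0.158  1.7955] 0.1242
tin ['top'] [ 0.501  -0.1003  1.6882] 0.0308
tin ['side'] [ 0.5019 -0.0955  1.7254] 0.0461
tin ['top', 'side'] [ 0.5012 -0.0988  1.6864] 0.0712
floor up (array([ 0.5019, -0.1021,  1.6259]), np.float64(0.0811))
floor low (array([0.4808, 0.3986, 0.3992]), np.float64(0.111))
hingeFar [0.46002164 0.4716771  0.08453895]
hingeNear [0.50270372 0.32710447 0.08449264]
top 68.0 260.36764705882354 241.08823529411765
side 1.0 301.0 167.0
```

View pics/o1.png

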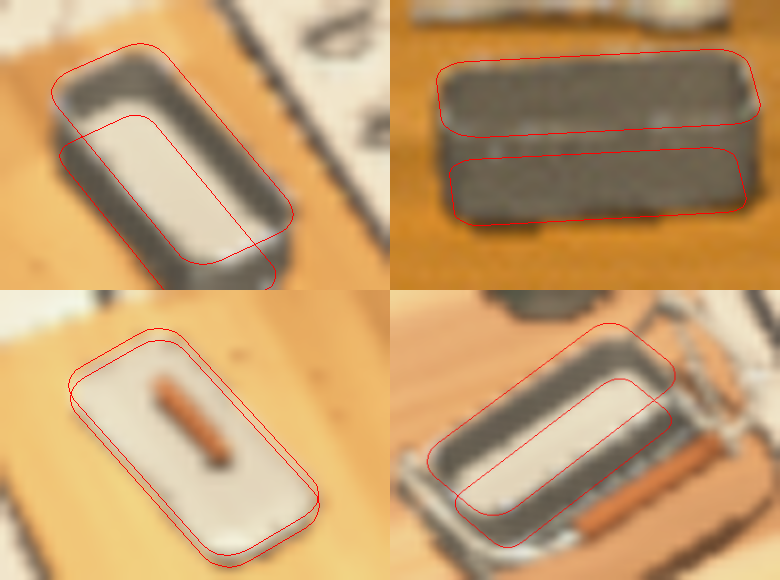

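Carrier estimates:

| Source | x | y | Yaw (rad) |
|---|---|---|---|
| Hinge midpoint | 0.481 | 0.399 | 0.287 |
| Grip | 0.481 | 0.396 | about 0.25 |

The tin (0.501, -0.099, yaw 1.69) and the lid (0.5145, 0.158, yaw 1.79) fit well. I'll move above the tin now.

>>> carry_out:
  commands:
    - [[0,0,-0.5,0,0,0.79],[0,0,-0.5,0,0,0.79],[0,0,-0.5,0,0,0.79],[0,0,-0.5,0,0,0.79],[0.471,-0.724,0,0,0,0],[0.471,-0.724,0,0,0,0],[0.471,-0.724,0,0,0,0],[0.471,-0.724,0,0,0,0],[0.471,-0.724,0,0,0,0],[0.471,-0.724,0,0,0,0],[0.471,-0.724,0,0,0,0],[0.471,-0.724,0,0,0,0],[0.471,-0.724,0,0,0,0],[0.471,-0.724,0,0,0,0],[0.471,-0.724,0,0,0,0],[0.471,-0.724,0,0,0,0],[0.471,-0.724,0,0,0,0],[0.471,-0.724,0,0,0,0],[0.471,-0.724,0,0,0,0],[0,0,0,0,0,0]]
  hand: -1
  force: 30

```text
clock: 1.77
position: [0.5024, -0.0921, 0.3111]
ee_rot: [0.998, 0.063, 0.0, -0.001]
ft_force: [0.1, 1.1, -0.3]
grip_width: 1.0
grasp_force: 0.0
```

```bash
cat > d.py <<'E'
import sys,numpy as np
from workcell import get_obs
from scipy.spatial.transform import Rotation as Ro
def show():
    o=get_obs(); R=Ro.from_quat(o["ee_rot"]).as_matrix()
    print("t",round(o["clock"],2),"pos",o["position"].round(4),"yaw_y",np.arctan2(R[1,1],R[0,1]).round(4),"tilt",R[:2,2].round(4),"w",round(float(o["grip_width"]),3),"gf",o["grasp_force"],"F",o["ft_force"].round(1),"q",o["joint_pos"].round(2)); return o,R
def to(x,y,z,yaw=None):
    o,R=show(); 
    print("shift units now-frame",(R.T@(np.array([x,y,z])-o["position"])/.04).round(3))
    if yaw is not None:
        w=np.arctan2(R[1,1],R[0,1]); d=(yaw-w+np.pi/2)%np.pi-np.pi/2; print("turn z units",round(-d/np.radians(6),3),"alt",round((-d+np.sign(d)*np.pi)/np.radians(6),3))
        Rn=Ro.from_euler('z',d).as_matrix()@R; print("shift after turn",(Rn.T@(np.array([x,y,z])-o["position"])/.04).round(3))
    # correction of tilt
    c=Ro.from_matrix(R).inv()*Ro.from_rotvec(np.cross(R[:,2],[0,0,-1])); print("level rotvec units",(Ro.from_matrix(R.T@Ro.from_rotvec(np.cross(R[:,2],[0,0,-1])).as_matrix()@R).as_rotvec()/np.radians(6)).round(3))
if __name__=="__main__": to(*map(float,sys.argv[1:]))
E
python3 d.py .501 -.099 .055 1.69
```

```text
t 1.77 pos [ 0.5024 -0.0921  0.3111] yaw_y -1.4457 tilt [0.0006 0.0026] w 1.0 gf 0.0 F [ 0.1  1.1 -0.3] q [ 0.53  0.07 -0.46  1.61  0.03  1.47 -1.38]
shift units now-frame [-0.062  0.183  6.402]
turn z units 0.056 alt -29.944
shift after turn [-0.061  0.183  6.402]
level rotvec units [-0.024 -0.009  0.   ]
```

>>> carry_out:
  commands:
    - [[-0.03,0.09,0.8,0,0,0.05],[-0.03,0.09,0.8,0,0,0],[0,0,0.8,0,0,0],[0,0,0.8,0,0,0],[0,0,0.8,0,0,0],[0,0,0.8,0,0,0],[0,0,0.2,0,0,0],[0,0,0,0,0,0],[0,0,0,0,0,0]]

```text
clock: 2.52
position: [0.4994, -0.107, 0.1124]
ee_rot: [0.998, 0.055, 0.0, 0.0]
ft_force: [0.3, -1.0, 0.1]
grip_width: 0.998
grasp_force: 0.0
```

```bash
python3 d.py .501 -.099 .055 1.69
```

```text
t 2.52 pos [ 0.4994 -0.107   0.1124] yaw_y -1.4601 tilt [0.0005 0.    ] w 0.998 gf 0.0 F [ 0.3 -1.   0.1] q [ 0.52  0.22 -0.45  1.88  0.11  1.06 -1.42]
shift units now-frame [ 0.06  -0.195  1.434]
turn z units -0.082 alt 29.918
shift after turn [ 0.062 -0.194  1.434]
level rotvec units [ 0.    -0.005 -0.   ]
```

>>> carry_out:
  commands:
    - [[0.06,-0.195,0,0,0,-0.08],[0,0,0.36,0,0,0],[0,0,0.36,0,0,0],[0,0,0.36,0,0,0],[0,0,0.36,0,0,0],[0,0,0,0,0,0],[0,0,0,0,0,0],[0,0,0,0,0,0]]

```text
clock: 3.18
position: [0.5017, -0.0988, 0.0555]
ee_rot: [0.998, 0.06, 0.001, 0.0]
ft_force: [0.5, 0.0, 0.2]
grip_width: 1.0
grasp_force: 0.0
```

>>> carry_out:
  commands:
    - [[0,0,0,0,0,0],[0,0,0,0,0,0],[0,0,0,0,0,0],[0,0,0,0,0,0],[0,0,0,0,0,0],[0,0,0,0,0,0],[0,0,0,0,0,0],[0,0,0,0,0,0]]
  hand: 1

```text
clock: 3.85
position: [0.5012, -0.099, 0.0549]
ee_rot: [0.998, 0.06, 0.001, 0.0]
ft_force: [-2.5, -0.1, 6.2]
grip_width: 0.682
grasp_force: 31.0
```

```bash
python3 d.py .501 -.099 .055 1.69
```

```text
t 3.85 pos [ 0.5012 -0.099   0.0549] yaw_y -1.4517 tilt [ 0.0016 -0.0006] w 0.682 gf 31.00038696743468 F [-2.5 -0.1  6.2] q [ 0.5   0.3  -0.44  1.93  0.16  0.95 -1.47]
shift units now-frame [-0.005 -0.001 -0.004]
turn z units -0.001 alt 29.999
shift after turn [-0.005 -0.001 -0.004]
level rotvec units [ 0.007 -0.014 -0.   ]
```

>>> carry_out:
  commands:
    - [[0,0,-0.3,0,0,0],[0,0,-0.6,0,0,0],[0,0,-0.7,0,0,-0.8],[0,0,-0.7,0,0,-0.9],[0,0,-0.7,0,0,-0.92],[0,0,-0.7,0,0,-0.92],[0,0,-0.3,0,0,-0.92],[0,0,0,0,0,-0.92],[0,0,0,0,0,-0.92],[0,0,0,0,0,-0.92],[0,0,0,0,0,-0.92],[0,0,0,0,0,-0.92],[0,0,0,0,0,-0.92],[0,0,0,0,0,-0.92],[0,0,0,0,0,-0.92],[0,0,0,0,0,-0.92],[0,0,0,0,0,-0.92],[0,0,0,0,0,-0.92],[0,0,0,0,0,-0.92],[0,0,0,0,0,-0.02]]

```text
clock: 5.52
position: [0.5003, -0.0988, 0.2145]
ee_rot: [0.641, 0.767, 0.0, 0.0]
ft_force: [-0.1, 0.4, -1.4]
grip_width: 0.682
grasp_force: 32.7
```

>>> carry_out:
  commands:
    - [[0,0,0,0,0,0],[0,0,0,0,0,0],[0,0,0,0,0,0]]

```text
clock: 5.77
position: [0.5005, -0.0989, 0.214]
ee_rot: [0.644, 0.765, -0.0, 0.0]
ft_force: [0.1, -0.3, -0.9]
grip_width: 0.678
grasp_force: 32.7
```

```bash
python3 d.py .481 .398 .2 .275
```

```text
t 5.77 pos [ 0.5005 -0.0989  0.214 ] yaw_y 0.1712 tilt [ 0.0002 -0.0002] w 0.678 gf 32.699390488987774 F [ 0.1 -0.3 -0.9] q [ 0.64  0.13 -0.58  1.76  0.08  1.27  0.22]
shift units now-frame [12.324  1.637  0.347]
turn z units -0.991 alt 29.009
shift after turn [12.088  2.905  0.347]
level rotvec units [0.001 0.002 0.   ]
```

>>> carry_out:
  commands:
    - [[0,0,0,0,0,-0.5],[0.3,0.07,0,0,0,-0.49],[0.6,0.15,0,0,0,0],[0.8,0.19,0,0,0,0],[0.8,0.19,0,0,0,0],[0.8,0.19,0,0,0,0],[0.8,0.19,0,0,0,0],[0.8,0.19,0,0,0,0],[0.8,0.19,0,0,0,0],[0.8,0.19,0,0,0,0],[0.8,0.19,0,0,0,0],[0.8,0.19,0,0,0,0],[0.8,0.19,0,0,0,0],[0.8,0.19,0,0,0,0],[0.8,0.19,0,0,0,0],[0.8,0.19,0,0,0,0],[0.8,0.2,0,0,0,0],[0,0,0.2,0,0,0],[0,0,0.2,0,0,0],[0,0,0,0,0,0]]

```text
clock: 7.43
position: [0.4795, 0.3973, 0.1955]
ee_rot: [0.603, 0.798, -0.002, -0.0]
ft_force: [0.5, -1.7, -1.8]
grip_width: 0.68
grasp_force: 32.7
```

>>> carry_out:
  commands:
    - [[0,0,0,0,0,0],[0,0,0,0,0,0],[0,0,0,0,0,0],[0,0,0,0,0,0]]

```text
clock: 7.77
position: [0.4805, 0.3977, 0.1982]
ee_rot: [0.603, 0.798, 0.0, 0.0]
ft_force: [-0.6, -0.3, -1.7]
grip_width: 0.679
grasp_force: 32.7
```

```bash
python3 d.py .481 .398 .2 .275
python3 - <<'E'
from h import *
from workcell import camera
from d import show
o,R=show()
for n in P: cv2.imwrite(f"pics/{n}1.png",camera(n)[:,:,::-1])
im={n:cv2.imread(f"pics/{n}1.png") for n in P}; i0={n:cv2.imread(f"pics/{n}0.png") for n in P}
x,y=o["position"][:2]; zb=o["position"][2]-.003; th=np.arctan2(R[1,1],R[0,1])
def draw(I,n,L,box,s):
    x0,y0,w,h=box; c=cv2.resize(I[n][y0:y0+h,x0:x0+w],None,fx=s,fy=s,interpolation=2)
    for m,p,col,cl in L:
        uv=proj(n,pose(m,*p)); cv2.polylines(c,[np.round((uv-[x0,y0]+.5)*s).astype(int)],cl,col,1)
    return c
p=(x,y,th); T=[(rrect(.058,.126,zb+.044),p,(0,0,255),1),(rrect(.058,.126,zb+.006),p,(0,0,255),1)]
q=(.481,.398,.275); C=[(rrect(.058,.126,.05),q,(0,0,255),1),(rrect(.067,.135,.018,.006),q,(255,0,0),1),(rrect(.067,.135,0,.006),q,(255,0,0),1)]
for s in(-1,1): C.append((np.array([[-.051,.078*s,0],[0,.07*s,.091],[.051,.078*s,0]]),q,(0,255,0),0))
C.append((np.array([[-.09,-.042,.09],[-.09,.042,.09]]),q,(255,0,255),0))
bt=(218,210,66,50);bs=(290,150,50,50)
A=draw(i0,"top",C,bt,6); B=draw(i0,"side",C,bs,6); 
tb=proj("top",[[x,y,zb]])[0].astype(int); sb=proj("side",[[x,y,zb]])[0].astype(int)
D=draw(im,"top",T,(tb[0]-33,tb[1]-30,66,50),6); E=draw(im,"side",T,(sb[0]-25,sb[1]-30,50,50),6)
cv2.imwrite("pics/o2.png",np.vstack([np.hstack([A,B]),np.hstack([D,E])]))
E
```

```text
t 7.77 pos [0.4805 0.3977 0.1982] yaw_y 0.2758 tilt [0.0009 0.    ] w 0.679 gf 32.69290477482173 F [-0.6 -0.3 -1.7] q [-0.14  0.47 -0.84  1.48  0.36  1.35 -0.73]
shift units now-frame [ 0.005  0.016 -0.044]
turn z units 0.008 alt -29.992
shift after turn [ 0.005  0.016 -0.044]
level rotvec units [0.009 0.002 0.   ]
t 7.77 pos [0.4805 0.3977 0.1982] yaw_y 0.2758 tilt [0.0009 0.    ] w 0.679 gf 32.69290477482173 F [-0.6 -0.3 -1.7] q [-0.14  0.47 -0.84  1.48  0.36  1.35 -0.73]
```

View pics/o2.png

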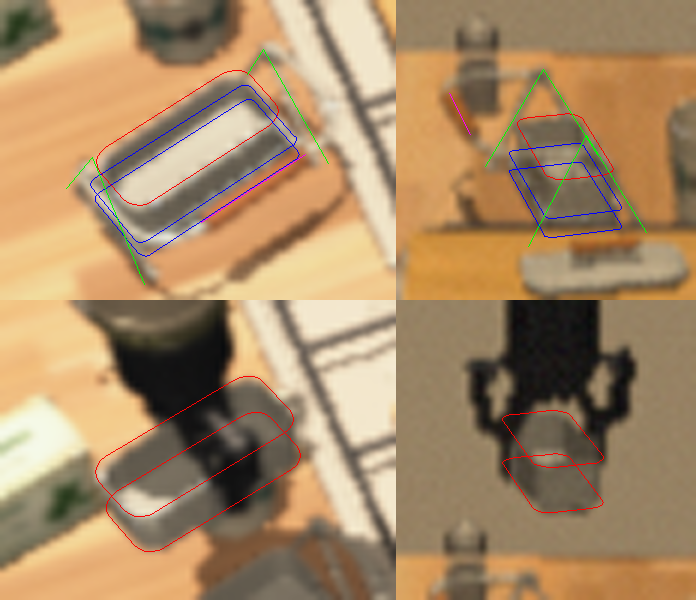

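The overlay shows the held tin close to where the tool pose puts it, and the carrier model within about one pixel. I'll refine the carrier numerically from profiles of the rim's far edge and from a floor fit at fixed yaw, using the first pictures.

Run:
```python
from h import *
im={n:cv2.imread(f"pics/{n}0.png") for n in P}
hsv={n:cv2.cvtColor(im[n],cv2.COLOR_BGR2HSV).astype(np.float32) for n in P}
def samp(ch,n,pts):
    uv=proj(n,pts).astype(np.float32); return cv2.remap(ch,uv[:,0:1].copy(),uv[:,1:2].copy(),cv2.INTER_LINEAR)[:,0]
off=np.arange(-.02,.02,.0005)
def prof(n,ch,q,ax,base,along,z):
    # scan offsets along local axis ax around base at positions 'along' on other axis; return half-crossing offset
    r=[]
    for a in along:
        L=np.zeros((len(off),3)); L[:,ax]=base+off; L[:,1-ax]=a; L[:,2]=z
        v=cv2.GaussianBlur(samp(ch,n,pose(L,*q)).reshape(-1,1),(1,7),0)[:,0]; g=np.gradient(v); k=np.argmax(np.abs(g)); r.append(round(float(off[k]*1e3),1))
    return r
V,Sa=2,1
q=(.481,.398,.275)
print("far edge sat",prof("top",hsv["top"][...,Sa].copy(),q,0,.029,np.arange(-.045,.046,.01),.05))
print("side far+ edge",prof("side",hsv["side"][...,Sa].copy(),q,0,.029,np.arange(-.045,.046,.01),.05))
print("side -x edge",prof("side",hsv["side"][...,Sa].copy(),q,0,-.029,np.arange(-.045,.046,.01),.05))
print("rim -x top V",prof("top",hsv["top"][...,V].copy(),q,0,-.0265,np.arange(-.04,.041,.01),.05))
for b in(-.063,.063): print("end",b,prof("top",hsv["top"][...,Sa].copy(),q,1,b,np.arange(-.01,.021,.01),.05),prof("top",hsv["top"][...,V].copy(),q,1,b,np.arange(-.01,.021,.01),.05))
t=(.5012,-.0995,1.688)
print("upper: edge x",prof("top",hsv["top"][...,Sa].copy(),t,0,-.029,np.arange(-.04,.041,.01),.096),prof("top",hsv["top"][...,Sa].copy(),t,1,-.063,[-.01,0,.01],.096))
bm={n:np.clip((hsv[n][...,2]-135)/60,0,1)*(hsv[n][...,1]<95) for n in P}
def fl(z): return [rrect(.044,.112,z+.0025,.01),rrect(.053,.121,z+.044)]
for nm,z,t in(("up",.052,t),("low",.006,q)):
    def f(v,yw=t[2]):
        uvb=proj("top",pose(fl(z)[1],*t)); a=np.floor(uvb.min(0)-3).astype(int); w=np.ceil(uvb.max(0)+3).astype(int)-a
        bx=(*a,*w); r=ren([proj("top",pose(m,t[0]+v[0]*.01,t[1]+v[1]*.01,yw+v[2]*.1)) for m in fl(z)],bx)
        W=cv2.dilate((ren([proj("top",pose(m,*t)) for m in fl(z)],bx)>.3).astype(np.uint8),np.ones((7,7)))
        return (W*(r-bm["top"][bx[1]:bx[1]+bx[3],bx[0]:bx[0]+bx[2]])**2).sum()/W.sum()
    for fx in(0,1):
        g=(lambda v:f([v[0],v[1],0])) if fx==0 else f
        b=minimize(g,np.zeros(2+fx),method="Nelder-Mead",options=dict(initial_simplex=np.vstack([np.zeros(2+fx),.5*np.eye(2+fx)]))); print(nm,b.x*[10,10,.1][:2+fx],b.fun)
```

```text
far edge sat [18.0, -2.0, -4.0, -0.5, -2.5, -1.5, -3.0, -2.5, -5.5, -4.0]
side far+ edge [0.0, 0.0, 1.0, 0.0, 0.5, 3.0, -3.5, -1.5, -5.5, -5.5]
side -x edge [-3.5, -15.0, -13.5, -12.0, -13.0, -5.5, -3.0, -5.5, -5.0, -3.0]
rim -x top V [-4.5, -6.0, -4.0, -5.5, -6.0, -6.5, -6.5, -7.0, -7.5]
end -0.063 [-9.0, -13.0, -15.5, -17.5] [16.5, 5.0, 4.0, -16.5]
end 0.063 [17.5, 13.5, 18.0, 15.0] [15.0, 7.0, 16.0, -9.0]
upper: edge x [5.0, 1.0, -0.5, 5.5, 3.5, 1.5, 0.5, -1.5, -0.5] [-15.5, 0.0, 0.0]
up [-1.875 -3.75 ] 0.09978990962018933
up [ 1.06455279 -3.22925599 -0.0682549 ] 0.0925940390587745
low [-0.41473389 -0.68283081] 0.1427714689116482
low [-1.07866787  0.10715898  0.06053273] 0.1393118533373974
```

Edge profiles give yaw ≈ 0.30 and centre ≈ (0.479, 0.3985). I'll align to that and descend to just above the rim.

```bash
python3 d.py .479 .3985 .058 .30
```

```text
t 7.87 pos [0.4802 0.3979 0.1981] yaw_y 0.2763 tilt [0.0006 0.0001] w 0.682 gf 32.692079083717545 F [-0.2 -0.2 -1.5] q [-0.15  0.47 -0.84  1.48  0.36  1.35 -0.73]
shift units now-frame [ 0.022 -0.028  3.502]
turn z units -0.226 alt 29.774
shift after turn [ 0.023 -0.027  3.502]
level rotvec units [ 0.006  0.001 -0.   ]
```

>>> carry_out:
  commands:
    - [[0.02,-0.03,0,0,0,-0.23],[0,0,0.5,0,0,0],[0,0,0.5,0,0,0],[0,0,0.5,0,0,0],[0,0,0.5,0,0,0],[0,0,0.5,0,0,0],[0,0,0.4,0,0,0],[0,0,0.3,0,0,0],[0,0,0.2,0,0,0],[0,0,0.1,0,0,0],[0,0,0,0,0,0],[0,0,0,0,0,0],[0,0,0,0,0,0]]

```text
clock: 8.95
position: [0.4789, 0.3992, 0.0587]
ee_rot: [0.593, 0.805, 0.001, 0.0]
ft_force: [-0.2, 0.1, -1.1]
grip_width: 0.682
grasp_force: 32.8
```

>>> carry_out:
  commands:
    - [[0,0,0.025,0,0,0],[0,0,0.025,0,0,0],[0,0,0.025,0,0,0],[0,0,0.025,0,0,0],[0,0,0,0,0,0],[0,0,0,0,0,0]]

```text
clock: 9.45
position: [0.4785, 0.3987, 0.0536]
ee_rot: [0.593, 0.805, -0.0, 0.0]
ft_force: [-0.1, -0.1, -1.4]
grip_width: 0.679
grasp_force: 32.8
```

```bash
python3 d.py .479 .3985 .047 .30;python3 - <<'E'
from h import *
from workcell import camera
for n in P: cv2.imwrite(f"pics/{n}2.png",camera(n)[:,:,::-1])
t=cv2.imread("pics/top2.png")[205:265,215:285];s=cv2.imread("pics/side2.png")[140:195,285:345]
cv2.imwrite("pics/v2.png",np.hstack([cv2.resize(t,(440,380),interpolation=2),cv2.resize(s,(360,380),interpolation=2)]))
E
```

```text
t 9.45 pos [0.4785 0.3987 0.0536] yaw_y 0.3013 tilt [-0.     -0.0002] w 0.679 gf 32.76904057496722 F [-0.1 -0.1 -1.4] q [-0.18  0.61 -0.78  1.62  0.47  1.11 -0.78]
shift units now-frame [-0.008  0.011  0.165]
turn z units 0.012 alt -29.988
shift after turn [-0.008  0.011  0.165]
level rotvec units [-0.001  0.001  0.   ]
```

>>> carry_out:
  commands:
    - [[0,0,0.025,0,0,0],[0,0,0,0,0,0],[0,0,0.025,0,0,0],[0,0,0,0,0,0],[0,0,0,0,0,0]]

```text
clock: 9.97
position: [0.4785, 0.3987, 0.0516]
ee_rot: [0.593, 0.805, -0.0, 0.0]
ft_force: [-0.2, -0.1, -2.4]
grip_width: 0.68
grasp_force: 32.8
```

>>> carry_out:
  commands:
    - [[0,0,0.025,0,0,0],[0,0,0,0,0,0],[0,0,0.025,0,0,0],[0,0,0,0,0,0],[0,0,0,0,0,0]]

```text
clock: 10.38
position: [0.4786, 0.3988, 0.0497]
ee_rot: [0.593, 0.805, 0.0, 0.0]
ft_force: [1.0, 0.3, -1.8]
grip_width: 0.676
grasp_force: 32.6
```

>>> carry_out:
  commands:
    - [[0,0,0.025,0,0,0],[0,0,0,0,0,0],[0,0,0.025,0,0,0],[0,0,0,0,0,0],[0,0,0,0,0,0]]

```text
clock: 10.8
position: [0.4785, 0.3987, 0.0477]
ee_rot: [0.593, 0.805, -0.0, 0.0]
ft_force: [1.5, -0.3, -0.3]
grip_width: 0.681
grasp_force: 32.7
```

>>> carry_out:
  commands:
    - [[0,0,0.025,0,0,0],[0,0,0,0,0,0],[0,0,0.02,0,0,0],[0,0,0,0,0,0],[0,0,0,0,0,0]]

```text
clock: 11.22
position: [0.4785, 0.3986, 0.0458]
ee_rot: [0.593, 0.805, -0.0, 0.0]
ft_force: [0.4, 0.4, -2.0]
grip_width: 0.679
grasp_force: 32.5
```

```bash
python3 d.py .479 .3985 .047 .30
```

```text
t 11.22 pos [0.4785 0.3986 0.0458] yaw_y 0.3012 tilt [-0.     -0.0002] w 0.679 gf 32.51363159836728 F [ 0.4  0.4 -2. ] q [-0.19  0.62 -0.77  1.62  0.47  1.09 -0.79]
shift units now-frame [-0.006  0.01  -0.031]
turn z units 0.012 alt -29.988
shift after turn [-0.006  0.01  -0.031]
level rotvec units [-0.001  0.002  0.   ]
```

>>> carry_out:
  commands:
    - [[0,0,0.02,0,0,0],[0,0,0,0,0,0],[0,0,0,0,0,0]]

```text
clock: 11.47
position: [0.4787, 0.3987, 0.0451]
ee_rot: [0.593, 0.805, 0.0, 0.0]
ft_force: [1.0, 0.6, -0.7]
grip_width: 0.684
grasp_force: 32.5
```

>>> carry_out:
  commands:
    - [[0,0,0.02,0,0,0],[0,0,0,0,0,0],[0,0,0,0,0,0]]

```text
clock: 11.72
position: [0.4789, 0.3989, 0.0445]
ee_rot: [0.593, 0.805, 0.0, 0.0]
ft_force: [2.5, 0.3, 0.6]
grip_width: 0.683
grasp_force: 32.5
```

>>> carry_out:
  commands:
    - [[0,0,0.02,0,0,0],[0,0,0,0,0,0],[0,0,0,0,0,0]]

```text
clock: 11.97
position: [0.4791, 0.399, 0.0444]
ee_rot: [0.593, 0.805, 0.001, 0.0]
ft_force: [1.6, -0.8, 7.1]
grip_width: 0.678
grasp_force: 33.1
```

Contact came at TCP z = 0.0444, about the seated height. I'll release, rise and look.

>>> carry_out:
  commands:
    - [[0,0,0,0,0,0],[0,0,0,0,0,0],[0,0,0,0,0,0],[0,0,0,0,0,0],[0,0,0,0,0,0]]
  hand: -1

```text
clock: 12.38
position: [0.4783, 0.3986, 0.0433]
ee_rot: [0.593, 0.805, -0.0, -0.0]
ft_force: [0.5, -0.8, 0.1]
grip_width: 1.001
grasp_force: 0.0
```

>>> carry_out:
  commands:
    - [[0,0,-0.2,0,0,0],[0,0,-0.5,0,0,0],[0,0,-0.8,0,0,0],[0,0,-0.8,0,0,0],[0,0,-0.8,0,0,0],[0.2,0,-0.8,0,0,0],[-0.9,0,0,0,0,-0.6],[-0.9,0,0,0,0,-0.6],[-0.9,0,0,0,0,-0.6],[-0.9,0,0,0,0,-0.6],[-0.9,0,0,0,0,-0.6],[0,0,0,0,0,0],[0,0,0,0,0,0],[0,0,0,0,0,0]]

```text
clock: 13.55
position: [0.55, 0.2436, 0.1999]
ee_rot: [0.46, 0.888, 0.0, -0.0]
ft_force: [-0.1, 0.9, -0.3]
grip_width: 0.999
grasp_force: 0.0
```

```bash
python3 d.py .5145 .158 .2 1.79;python3 - <<'E'
from h import *
from workcell import camera
for n in P: cv2.imwrite(f"pics/{n}3.png",camera(n)[:,:,::-1])
im={n:cv2.imread(f"pics/{n}3.png") for n in P}
def draw(n,L,box,s):
    x0,y0,w,h=box; c=cv2.resize(im[n][y0:y0+h,x0:x0+w],None,fx=s,fy=s,interpolation=2)
    for m in L:
        uv=proj(n,pose(m,.479,.399,.30)); cv2.polylines(c,[np.round((uv-[x0,y0]+.5)*s).astype(int)],True,(0,0,255),1)
    return c
L=[rrect(.058,.126,.088)]; N=[]
row=lambda L:np.hstack([draw("top",L,(220,205,60,45),7),draw("side",L,(287,145,54,45),7)])
cv2.imwrite("pics/v3.png",np.vstack([row([]),row(L)])[:600,:800])
E
```

```text
t 13.55 pos [0.55   0.2436 0.1999] yaw_y 0.615 tilt [0.     0.0005] w 0.999 gf 0.0 F [-0.1  0.9 -0.3] q [ 0.18  0.43 -0.87  1.53  0.33  1.33 -0.11]
shift units now-frame [-1.236 -1.961 -0.003]
turn z units -11.221 alt 18.779
shift after turn [ 1.333e+00 -1.897e+00 -1.000e-03]
level rotvec units [ 0.003 -0.004 -0.   ]
```

View pics/v3.png

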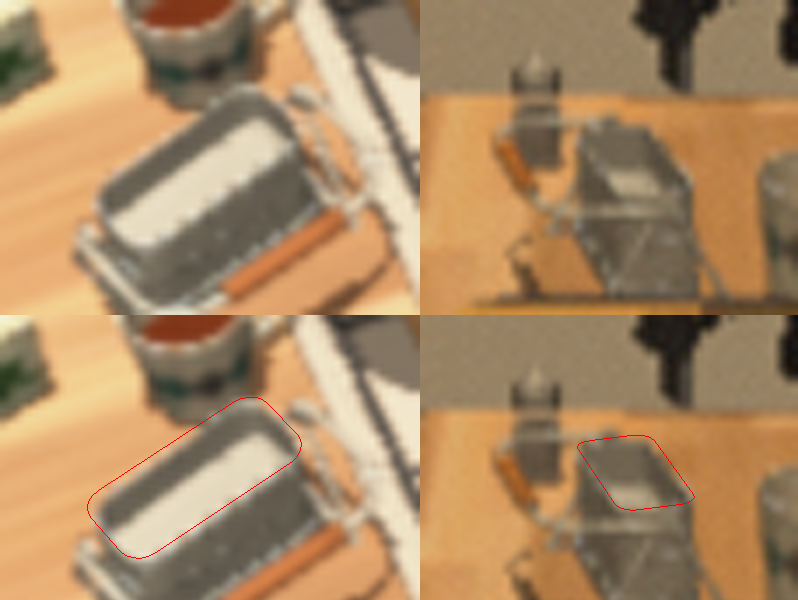

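The tin is nested squarely: its rim matches the model at 88 mm in both views. Next is the lid.

>>> carry_out:
  commands:
    - [[0,0,0,0,0,-0.8],[0,0,0,0,0,-0.95],[0,0,0,0,0,-0.95],[0,0,0,0,0,-0.95],[0,0,0,0,0,-0.95],[0,0,0,0,0,-0.95],[0,0,0,0,0,-0.95],[0,0,0,0,0,-0.95],[0,0,0,0,0,-0.95],[0,0,0,0,0,-0.95],[0,0,0,0,0,-0.95],[0,0,0,0,0,-0.92],[0.44,-0.63,0,0,0,0],[0.44,-0.63,0,0,0,0],[0.45,-0.64,0,0,0,0],[0,0,0,0,0,0],[0,0,0,0,0,0],[0,0,0,0,0,0],[0,0,0,0,0,0]]
  hand: -0.3

```text
clock: 15.23
position: [0.5148, 0.1593, 0.1999]
ee_rot: [-0.111, 0.994, 0.0, 0.0]
ft_force: [-0.6, -0.3, 0.9]
grip_width: 0.649
grasp_force: 0.0
```

```bash
python3 d.py .5146 .158 .070 1.795
```

```text
t 15.23 pos [0.5148 0.1593 0.1999] yaw_y 1.793 tilt [0.0006 0.0007] w 0.649 gf 0.0 F [-0.6 -0.3  0.9] q [ 0.58  0.38 -1.17  1.69  0.36  1.31  1.14]
shift units now-frame [ 0.014 -0.033  3.246]
turn z units -0.019 alt 29.981
shift after turn [ 0.014 -0.033  3.246]
level rotvec units [ 0.006  0.007 -0.   ]
```

>>> carry_out:
  commands:
    - [[0.01,-0.03,0.5,0,0,-0.02],[0,0,0.6,0,0,0],[0,0,0.6,0,0,0],[0,0,0.6,0,0,0],[0,0,0.5,0,0,0],[0,0,0.3,0,0,0],[0,0,0.14,0,0,0],[0,0,0,0,0,0],[0,0,0,0,0,0],[0,0,0,0,0,0],[0,0,0,0,0,0]]

```text
clock: 16.15
position: [0.5156, 0.1564, 0.071]
ee_rot: [-0.111, 0.994, -0.0, 0.001]
ft_force: [0.3, -0.3, 0.2]
grip_width: 0.649
grasp_force: 0.0
```

>>> carry_out:
  commands:
    - [[0,0,0,0,0,0],[0,0,0,0,0,0],[0,0,0,0,0,0],[0,0,0,0,0,0],[0,0,0,0,0,0],[0,0,0,0,0,0],[0,0,0,0,0,0],[0,0,0,0,0,0],[0,0,0,0,0,0],[0,0,0,0,0,0]]
  hand: 1

```text
clock: 16.98
position: [0.5151, 0.1561, 0.0702]
ee_rot: [-0.111, 0.994, -0.0, 0.0]
ft_force: [-0.7, -1.8, 6.0]
grip_width: 0.106
grasp_force: 31.9
```

```bash
python3 d.py .5146 .158 .070 1.795
```

```text
t 16.98 pos [0.5151 0.1561 0.0702] yaw_y 1.7924 tilt [ 0.0004 -0.0001] w 0.106 gf 31.87547206878662 F [-0.7 -1.8  6. ] q [ 0.49  0.52 -1.06  1.83  0.51  1.1   1.04]
shift units now-frame [0.002 0.048 0.005]
turn z units -0.025 alt 29.975
shift after turn [0.002 0.048 0.005]
level rotvec units [-0.002  0.004 -0.   ]
```

>>> carry_out:
  commands:
    - [[0,0,-0.3,0,0,0],[0,0,-0.7,0,0,0],[0,0,-0.8,0,0,0.4],[0,0,-0.8,0,0,0.8],[0,0,-0.4,0,0,0.9],[0,0,-0.2,0,0,0.92],[0,0,0,0,0,0.92],[0,0,0,0,0,0.92],[0,0,0,0,0,0.92],[0,0,0,0,0,0.92],[0,0,0,0,0,0.92],[0,0,0,0,0,0.92],[0,0,0,0,0,0.92],[0,0,0,0,0,0.92],[0,0,0,0,0,0.92],[0,0,0,0,0,0.92],[0,0,0,0,0,0.92],[0,0,0,0,0,0.92],[0,0,0,0,0,0.92],[0,0,0,0,0,0.18]]

```text
clock: 18.65
position: [0.5146, 0.1564, 0.1983]
ee_rot: [0.633, 0.774, 0.0, -0.0]
ft_force: [0.2, -0.2, -0.9]
grip_width: 0.102
grasp_force: 31.1
```

>>> carry_out:
  commands:
    - [[0,0,0,0,0,0],[0,0,0,0,0,0],[0,0,0,0,0,0]]

```text
clock: 18.9
position: [0.5148, 0.1562, 0.198]
ee_rot: [0.63, 0.776, -0.0, -0.0]
ft_force: [0.1, 0.4, -0.3]
grip_width: 0.106
grasp_force: 31.1
```

```bash
python3 d.py .4785 .3986 .2 .3012
```

```text
t 18.9 pos [0.5148 0.1562 0.198 ] yaw_y 0.2074 tilt [-0. -0.] w 0.106 gf 31.07509732246399 F [ 0.1  0.4 -0.3] q [ 0.39  0.27 -0.89  1.7   0.22  1.27 -0.34]
shift units now-frame [ 6.117  0.36  -0.05 ]
turn z units -0.896 alt 29.104
shift after turn [ 6.057  0.931 -0.05 ]
level rotvec units [-0.  0.  0.]
```

>>> carry_out:
  commands:
    - [[0,0,0,0,0,-0.9],[0.4,0.06,0,0,0,0],[0.75,0.12,0,0,0,0],[0.75,0.12,0,0,0,0],[0.75,0.12,0,0,0,0],[0.75,0.12,0,0,0,0],[0.75,0.12,0,0,0,0],[0.75,0.12,0,0,0,0],[0.75,0.12,0,0,0,0],[0.407,0.031,0,0,0,0],[0,0,0,0,0,0],[0,0,0,0,0,0],[0,0,0,0,0,0],[0,0,0,0,0,0]]

```text
clock: 20.07
position: [0.48, 0.3972, 0.1978]
ee_rot: [0.594, 0.804, -0.0, 0.0]
ft_force: [0.2, 0.4, 0.1]
grip_width: 0.109
grasp_force: 31.1
```

```bash
python3 d.py .4785 .3986 .105 .3012;python3 - <<'E'
from h import *
from d import show
from workcell import camera
for n in P: cv2.imwrite(f"pics/{n}4.png",camera(n)[:,:,::-1])
E
```

```text
t 20.07 pos [0.48   0.3972 0.1978] yaw_y 0.2976 tilt [ 0.0003 -0.0008] w 0.109 gf 31.06350302696228 F [0.2 0.4 0.1] q [-0.1   0.5  -0.91  1.48  0.4   1.36 -0.73]
shift units now-frame [ 0.046 -0.025  2.32 ]
turn z units -0.034 alt 29.966
shift after turn [ 0.046 -0.025  2.32 ]
level rotvec units [0.001 0.008 0.   ]
```

>>> carry_out:
  commands:
    - [[0.046,-0.025,0.3,0,0,-0.03],[0,0,0.5,0,0,0],[0,0,0.5,0,0,0],[0,0,0.4,0,0,0],[0,0,0.3,0,0,0],[0,0,0.2,0,0,0],[0,0,0.05,0,0,0],[0,0,0,0,0,0],[0,0,0,0,0,0],[0,0,0,0,0,0],[0,0,0,0,0,0]]

```text
clock: 21.08
position: [0.4779, 0.4004, 0.1088]
ee_rot: [0.593, 0.806, 0.001, 0.0]
ft_force: [0.7, 0.2, -0.5]
grip_width: 0.109
grasp_force: 31.1
```

>>> carry_out:
  commands:
    - [[0,0,0.025,0,0,0],[0,0,0.025,0,0,0],[0,0,0.025,0,0,0],[0,0,0,0,0,0],[0,0,0,0,0,0]]

```text
clock: 21.5
position: [0.4775, 0.4, 0.1048]
ee_rot: [0.593, 0.806, -0.0, 0.0]
ft_force: [0.7, 0.3, -0.6]
grip_width: 0.105
grasp_force: 31.1
```

>>> carry_out:
  commands:
    - [[0,0,0.025,0,0,0],[0,0,0,0,0,0],[0,0,0.025,0,0,0],[0,0,0,0,0,0],[0,0,0,0,0,0]]

```text
clock: 21.92
position: [0.4776, 0.4001, 0.1028]
ee_rot: [0.593, 0.806, -0.0, 0.0]
ft_force: [0.7, -0.1, -1.2]
grip_width: 0.111
grasp_force: 31.1
```

>>> carry_out:
  commands:
    - [[-0.04,0.013,0,0,0,0],[0,0,0,0,0,0],[0,0,0.025,0,0,0],[0,0,0,0,0,0],[0,0,0,0,0,0]]

```text
clock: 22.33
position: [0.4785, 0.3987, 0.1018]
ee_rot: [0.593, 0.806, -0.0, 0.0]
ft_force: [0.3, 0.0, -1.3]
grip_width: 0.107
grasp_force: 31.1
```

>>> carry_out:
  commands:
    - [[0,0,0.025,0,0,0],[0,0,0,0,0,0],[0,0,0.02,0,0,0],[0,0,0,0,0,0],[0,0,0,0,0,0]]

```text
clock: 22.75
position: [0.4785, 0.399, 0.1003]
ee_rot: [0.593, 0.806, 0.0, 0.0]
ft_force: [-0.4, 0.5, 1.9]
grip_width: 0.111
grasp_force: 31.3
```

>>> carry_out:
  commands:
    - [[0,0,0.02,0,0,0],[0,0,0,0,0,0],[0,0,0,0,0,0]]

```text
clock: 23.0
position: [0.4785, 0.3987, 0.0991]
ee_rot: [0.593, 0.806, -0.0, -0.0]
ft_force: [0.6, 1.3, -0.2]
grip_width: 0.107
grasp_force: 31.1
```

>>> carry_out:
  commands:
    - [[0,0,0.025,0,0,0],[0,0,0,0,0,0],[0,0,0,0,0,0]]

```text
clock: 23.25
position: [0.4785, 0.3986, 0.0981]
ee_rot: [0.593, 0.806, -0.0, 0.0]
ft_force: [-0.3, 0.9, -1.1]
grip_width: 0.104
grasp_force: 31.1
```

>>> carry_out:
  commands:
    - [[0,0,0.025,0,0,0],[0,0,0,0,0,0],[0,0,0,0,0,0]]

```text
clock: 23.5
position: [0.4787, 0.3988, 0.0976]
ee_rot: [0.593, 0.805, 0.0, 0.0]
ft_force: [-0.3, -0.9, 4.5]
grip_width: 0.102
grasp_force: 31.6
```

>>> carry_out:
  commands:
    - [[0,0,0.025,0,0,0],[0,0,0,0,0,0],[0,0,0,0,0,0]]

```text
clock: 23.75
position: [0.479, 0.3989, 0.0976]
ee_rot: [0.593, 0.805, 0.0, 0.0]
ft_force: [-2.4, -3.1, 11.9]
grip_width: 0.105
grasp_force: 32.6
```

The lid is seated. I'll release it, rise and go over the folded handle's grip.

>>> carry_out:
  commands:
    - [[0,0,-0.05,0,0,0],[0,0,0,0,0,0],[0,0,0,0,0,0],[0,0,0,0,0,0],[0,0,-0.3,0,0,0],[0,0,-0.7,0,0,0],[0,0,-0.8,0,0,0],[0,0,-0.8,0,0,0],[0,-0.45,0,0,0,0],[0,-0.6,0,0,0,0],[0,-0.6,0,0,0,0],[0,-0.6,0,0,0,0],[0,0,0,0,0,0],[0,0,0,0,0,0],[0,0,0,0,0,0],[0,0,0,0,0,0]]
  hand: -0.3

```text
clock: 25.08
position: [0.3934, 0.372, 0.2026]
ee_rot: [0.593, 0.805, 0.0, -0.0]
ft_force: [0.4, 0.1, -0.3]
grip_width: 0.653
grasp_force: 0.0
```

```bash
python3 d.py .3935 .3724 .071 .3012;python3 - <<'E'
from h import *
from workcell import camera
for n in P: cv2.imwrite(f"pics/{n}5.png",camera(n)[:,:,::-1])
im={n:cv2.imread(f"pics/{n}5.png") for n in P}
def draw(n,L,box,s):
    x0,y0,w,h=box; c=cv2.resize(im[n][y0:y0+h,x0:x0+w],None,fx=s,fy=s,interpolation=2)
    for m in L:
        uv=proj(n,pose(m,.4787,.3988,.301)); cv2.polylines(c,[np.round((uv-[x0,y0]+.5)*s).astype(int)],True,(0,0,255),1)
    return c
L=[rrect(.058,.126,.0965),np.array([[-.09,-.042,.09],[-.09,.042,.09]])]
row=lambda L:np.hstack([draw("top",L,(220,205,60,45),7),draw("side",L,(287,145,54,45),7)])
cv2.imwrite("pics/v5.png",np.vstack([row([])[:300],row(L)[:300]])[:600,:798])
E
```

```text
t 25.08 pos [0.3934 0.372  0.2026] yaw_y 0.3015 tilt [0.0002 0.0004] w 0.653 gf 0.0 F [ 0.4  0.1 -0.3] q [ 0.    0.31 -1.    1.68  0.27  1.29 -0.74]
shift units now-frame [0.009 0.004 3.289]
turn z units 0.002 alt -29.998
shift after turn [0.009 0.004 3.289]
level rotvec units [ 0.003 -0.003 -0.   ]
```

View pics/v5.png

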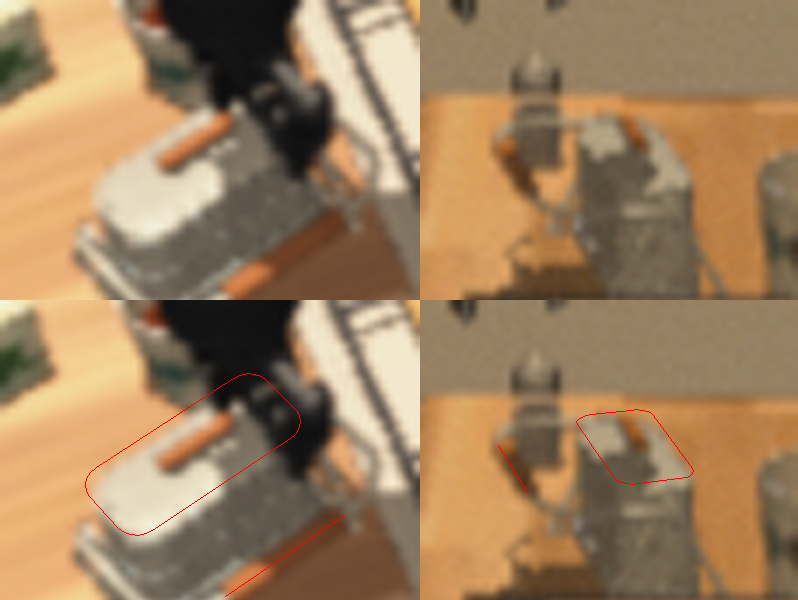

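The lid sits flat and nested in both views, and the grip lies where predicted. I'll descend and grasp the handle.

>>> carry_out:
  commands:
    - [[0,0,0.5,0,0,0],[0,0,0.6,0,0,0],[0,0,0.6,0,0,0],[0,0,0.6,0,0,0],[0,0,0.5,0,0,0],[0,0,0.3,0,0,0],[0,0,0.19,0,0,0],[0,0,0,0,0,0],[0,0,0,0,0,0],[0,0,0,0,0,0]]

```text
clock: 26.02
position: [0.3932, 0.3726, 0.0718]
ee_rot: [0.593, 0.805, 0.001, 0.0]
ft_force: [0.4, -0.3, 0.0]
grip_width: 0.651
grasp_force: 0.0
```

>>> carry_out:
  commands:
    - [[0,0,0,0,0,0],[0,0,0,0,0,0],[0,0,0,0,0,0],[0,0,0,0,0,0],[0,0,0,0,0,0],[0,0,0,0,0,0],[0,0,0,0,0,0],[0,0,0,0,0,0]]
  hand: 1
  force: 40

```text
clock: 26.68
position: [0.3929, 0.372, 0.0708]
ee_rot: [0.593, 0.805, 0.0, 0.0]
ft_force: [3.1, 1.1, 0.7]
grip_width: 0.16
grasp_force: 39.0
```

```bash
python3 d.py .3935 .3724 .071 .3012; python3 -c "
import numpy as np
a=np.linspace(.067,1.571,19);x=-.09*np.cos(a);z=.09*np.sin(a)
print(np.c_[np.diff(x),-np.diff(z)].__truediv__(.04).round(3).tolist())"
```

```text
t 26.68 pos [0.3929 0.372  0.0708] yaw_y 0.3021 tilt [0.0005 0.0002] w 0.16 gf 39.040846824645996 F [3.1 1.1 0.7] q [-0.08  0.46 -0.92  1.82  0.42  1.06 -0.85]
shift units now-frame [ 0.005  0.017 -0.004]
turn z units 0.009 alt -29.991
shift after turn [ 0.005  0.017 -0.004]
level rotvec units [ 0.005 -0.001  0.   ]
[[0.02, -0.187], [0.036, -0.184], [0.051, -0.181], [0.066, -0.176], [0.081, -0.17], [0.094, -0.162], [0.108, -0.154], [0.12, -0.145], [0.132, -0.134], [0.143, -0.123], [0.152, -0.11], [0.161, -0.097], [0.168, -0.083], [0.175, -0.069], [0.18, -0.054], [0.184, -0.039], [0.186, -0.023], [0.188, -0.008]]
```

>>> carry_out:
  commands:
    - [[0,0.02,-0.187,0,0,0],[0,0.036,-0.184,0,0,0],[0,0.051,-0.181,0,0,0],[0,0.066,-0.176,0,0,0],[0,0.081,-0.17,0,0,0],[0,0.094,-0.162,0,0,0],[0,0,0,0,0,0],[0,0,0,0,0,0]]

```text
clock: 27.35
position: [0.4059, 0.3761, 0.1133]
ee_rot: [0.593, 0.805, -0.0, -0.0]
ft_force: [-1.4, -1.7, 0.7]
grip_width: 0.16
grasp_force: 39.3
```

```bash
python3 d.py .3935 .3724 .071 .3012
```

```text
t 27.35 pos [0.4059 0.3761 0.1133] yaw_y 0.3021 tilt [-0.0002 -0.0002] w 0.16 gf 39.2984265089035 F [-1.4 -1.7  0.7] q [-0.06  0.43 -0.94  1.76  0.38  1.15 -0.81]
shift units now-frame [ 0.004 -0.322  1.058]
turn z units 0.009 alt -29.991
shift after turn [ 0.004 -0.322  1.058]
level rotvec units [-0.002  0.001  0.   ]
```

Forces are low, so I'll continue the arc to upright.

>>> carry_out:
  commands:
    - [[0,0.108,-0.154,0,0,0],[0,0.12,-0.145,0,0,0],[0,0.132,-0.134,0,0,0],[0,0.143,-0.123,0,0,0],[0,0.152,-0.11,0,0,0],[0,0.161,-0.097,0,0,0],[0,0,0,0,0,0]]

```text
clock: 27.93
position: [0.4388, 0.3865, 0.1446]
ee_rot: [0.593, 0.805, 0.001, 0.0]
ft_force: [-0.5, -2.0, 2.5]
grip_width: 0.156
grasp_force: 39.4
```

>>> carry_out:
  commands:
    - [[0,0.168,-0.083,0,0,0],[0,0.175,-0.069,0,0,0],[0,0.18,-0.054,0,0,0],[0,0.184,-0.039,0,0,0],[0,0.186,-0.023,0,0,0],[0,0.188,-0.008,0,0,0],[0,0,0,0,0,0],[0,0,0,0,0,0]]

```text
clock: 28.6
position: [0.4787, 0.3989, 0.1545]
ee_rot: [0.593, 0.805, 0.0, -0.0]
ft_force: [-0.2, 0.3, 2.5]
grip_width: 0.158
grasp_force: 39.5
```

```bash
python3 d.py .4787 .3988 .155 .3012
```

```text
t 28.6 pos [0.4787 0.3989 0.1545] yaw_y 0.3021 tilt [-0.0001  0.0003] w 0.158 gf 39.45882976055145 F [-0.2  0.3  2.5] q [-0.11  0.53 -0.89  1.53  0.42  1.29 -0.75]
shift units now-frame [-0.003 -0.    -0.011]
turn z units 0.009 alt -29.991
shift after turn [-0.003 -0.    -0.011]
level rotvec units [ 0.    -0.003 -0.   ]
```

>>> carry_out:
  commands:
    - [[0,0,0,0,0,0],[0,0,0,0,0,0],[0,0,-0.05,0,0,0],[0,0,-0.05,0,0,0],[0,0,-0.05,0,0,0],[0,0,-0.1,0,0,0],[0,0,-0.15,0,0,0],[0,0,-0.2,0,0,0],[0,0,-0.25,0,0,0],[0,0,-0.3,0,0,0],[0,0,-0.3,0,0,0],[0,0,-0.3,0,0,0],[0,0,-0.25,0,0,0],[0,0,-0.2,0,0,0],[0,0,-0.15,0,0,0],[0,0,-0.1,0,0,0],[0,0,-0.1,0,0,0],[0,0,-0.05,0,0,0],[0,0,0,0,0,0],[0,0,0,0,0,0]]
  force: 90

```text
clock: 30.27
position: [0.4783, 0.3986, 0.2583]
ee_rot: [0.593, 0.806, -0.0, -0.0]
ft_force: [-0.5, 0.1, -7.8]
grip_width: 0.144
grasp_force: 87.8
```

>>> carry_out:
  commands:
    - [[0,0,0,0,0,0],[0,0,0,0,0,0],[0,0,0,0,0,0],[0,0,0,0,0,0],[0,0,0,0,0,0],[0,0,0,0,0,0],[0,0,0,0,0,0],[0,0,0,0,0,0],[0,0,0,0,0,0],[0,0,0,0,0,0],[0,0,0,0,0,0],[0,0,0,0,0,0]]

```text
clock: 31.27
position: [0.4783, 0.3987, 0.2586]
ee_rot: [0.593, 0.806, -0.0, 0.0]
ft_force: [-0.0, -0.0, -8.8]
grip_width: 0.141
grasp_force: 87.8
```

```bash
python3 d.py .4787 .3988 .258 .3012;python3 - <<'E'
from h import *
from workcell import camera
for n in P: cv2.imwrite(f"pics/{n}6.png",camera(n)[:,:,::-1])
im={n:cv2.imread(f"pics/{n}6.png") for n in P}
def draw(n,L,box,s):
    x0,y0,w,h=box; c=cv2.resize(im[n][y0:y0+h,x0:x0+w],None,fx=s,fy=s,interpolation=2)
    for m in L:
        uv=proj(n,pose(m,.4787,.3988,.301)); cv2.polylines(c,[np.round((uv-[x0,y0]+.5)*s).astype(int)],True,(0,0,255),1)
    return c
L=[rrect(.067,.135,.1,.006),rrect(.058,.126,.1965)]
row=lambda L:np.hstack([draw("top",L,(220,185,60,60),5),draw("side",L,(280,105,80,60),5)])
cv2.imwrite("pics/v6.png",np.vstack([row([]),row(L)])[:600,:798])
E
```

```text
t 31.27 pos [0.4783 0.3987 0.2586] yaw_y 0.3023 tilt [ 0.     -0.0001] w 0.141 gf 87.8248143196106 F [-0.  -0.  -8.8] q [-0.1   0.46 -0.93  1.39  0.37  1.47 -0.71]
shift units now-frame [0.001 0.01  0.015]
turn z units 0.011 alt -29.989
shift after turn [0.001 0.01  0.015]
level rotvec units [-0.     0.001 -0.   ]
```

View pics/v6.png

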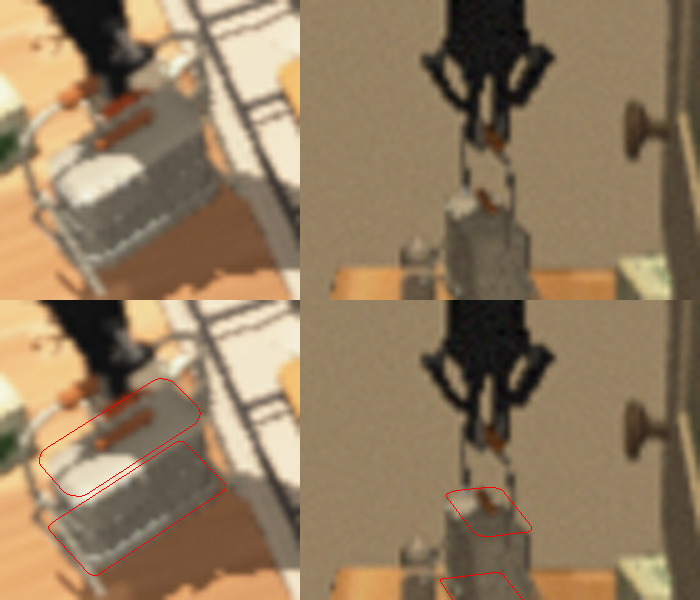

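The carrier hangs level and closed, about 10 cm above the worktop and over its old place. The weight reads 8.8 N and it is still, so I'm handing in.

```bash
python3 -c "from workcell import hand_in; print(hand_in())"
```

```text
the job is handed in; nothing more can be done
None
```

I stacked the second tin on the first and closed it with the lid. The job is handed in with the gripper holding the carrier level and still by its upright handle, about 10 cm above where it stood.

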